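# Click shut the centrifuge bucket

## Task

Take the yellow click-stop cap from its stand, set it into the keyhole mouth of the centrifuge bucket and turn it clockwise until its ratchet gives one click, then stop at once (a second click is too many), let go and leave it sitting flush. Work gently, without forcing the cap down or sideways on the bucket, and leave the blue cap, bottles, boxes and tub where they are.

Things in the scene. Friction and masses are not known exactly. Their poses are not given: they have to be found in the camera images.
- cap: yellow click-stop cap. Origin: centre of the flange's underside, z up. Black flange 72 mm diameter, z 0 to 8 mm; above it the yellow round knob to grip, 46 mm diameter, z 8 to 42 mm. Below the flange a stem 22 mm diameter with two ears (ears) and a tapered nose, to z -24 mm. Red marks on flange and knob show the cap's x, along which the ears lie at the start. Starts upright in a stand, at any yaw.
- ears (a point): middle of the steel ears under the cap, 12.5 mm below the flange's underside, x along the ears: a bar 44 mm long, 12 mm wide, 5 mm thick (z -10 to -15 mm in the cap). Stem, ears and nose are one core that turns with the cap until the ears are held and the cap's ratchet gives way.
- ratchet (a joint): how far (rad) the cap has slipped clockwise on its core: 0 at the start, a notch every 0.349 (20 degrees). With the ears held it resists with about 0.3 to 0.4 N m, gives way, and past about 0.17 rad snaps on to the next notch while the torque drops: one click. Counter-clockwise the cap is solid on its core at 0.
- bucket: rectangular aluminium centrifuge bucket, 88 x 88 mm, fixed on a 130 mm square black plate; origin in its middle at table level. Its top plate (top face 100 mm up, 6 mm thick) has the mouth: a 26 mm square hole and a slot 48 x 16 mm along the bucket's x, ends marked red. Under the plate the ears can turn clockwise (from above) 0.7 to 1.65 rad to a hidden stop, different each time.
- mouth (a point): centre of the mouth, on the bucket's top face, x along the slot, z up
- stand_a: round clear stand (tube 72 mm outside, 56 mm inside, 45 mm high), origin at table level in its middle; one cap hangs in each of the two stands, flange on the rim
- stand_b: the other stand, alike
- plain_cap: plain blue cap of the same outer size, without ears, hanging in the other stand; not to be moved. Origin: centre of its flange's underside
- bottle_a: white reagent bottle, 70 mm diameter, 130 mm tall; origin under its middle
- bottle_b: small white reagent bottle, 52 mm diameter, 100 mm tall; origin under its middle
- bottle_c: amber bottle, 60 mm diameter, 120 mm tall; origin under its middle
- tip_box: pipette tip box, blue with a yellow lid, 122 x 87 x 70 mm; origin under its middle
- tub: white open tub, 100 mm diameter, 110 mm tall; origin under its middle
Mind the look-alikes: they are no part of the job. What is shaped like the cap but orange is not meant.

How it is judged (in metres and radians):
On the way, in this order (a step that is already met when the one before it is completed fails the run):
1. the cap sits in the bucket's mouth, flange down on its top face, ears below the plate, not yet clicked (horizontal distance between cap and mouth below 0.004 m and z of cap in the frame of mouth below 0.003 m and angle between cap's own z axis and vertical below 0.06 rad and value of joint ratchet below 0.1 rad and angle between the x axis of ears and the x axis of mouth, either way round below 0.45 rad), for 0.1 s.
2. seated and with its ears turned well under the plate, the cap has clicked once (horizontal distance between cap and mouth below 0.004 m and z of cap in the frame of mouth below 0.003 m and angle between cap's own z axis and vertical below 0.06 rad and value of joint ratchet above 0.26 rad and angle between the x axis of ears and the x axis of mouth, either way round above 0.4 rad), for 0.1 s.
At the end, for the whole second after the job is handed in: The yellow cap sits at rest in the bucket's mouth: centred within 4 mm, flange within 3 mm of the top face, upright within 0.06 rad, its ears turned at least 0.4 rad from the slot, its ratchet one click on (0.26 to 0.45 rad), released (all of step 2 and value of joint ratchet below 0.45 rad and linear speed of cap below 0.02 m/s); the robot touches nothing.
It fails at once if the ratchet clicks a second time (slips past 0.58 rad) (value of joint ratchet above 0.58 rad).
It fails at once if the cap is pressed on the bucket with more than 35 N (contact force between cap and bucket above 35 N).
It fails at once if the blue cap, a bottle, the tip box or the tub is shoved more than 25 mm or tipped (distance of any of plain_cap, bottle_a, bottle_b, bottle_c, tip_box, tub from where it was at the start of the episode above 0.025 m or angle between any of plain_cap, bottle_a, bottle_b, bottle_c, tip_box, tub's own z axis and vertical above 0.3 rad).
It also fails if it takes over 58 s, if anything falls off the work surface, if the arm or the gripper's body presses on something with over 40 N, if the wrist force passes 120 N, or if a joint passes its speed limit or range.

## Robot

A 6-joint arm with a two-finger parallel gripper is mounted at the origin on the work surface. World frame = base frame: x ahead of the robot, y to its left, z up, the work surface at z = 0. Lengths are in mm, angles in rad, forces in N, time in s.
With the tool pointing down it reaches from about 275 to 1000 mm from the base axis. Payload 8.4 kg.
Tool frame: the origin (TCP) lies at the very end of the fingers, on their centre line; the grasp point (between the pads) lies r.hold_point_z behind it (r.hold_point_z is the distance from the TCP to the grasp point, in mm); x points along the fingers, z is the direction in which the jaws open and shut, and the axes are right-handed (so a half turn about x gives the same grasp; the last joint's range is limited). The gripper opens to 85 mm and grips with 20 to 120 N. Pads are 22 mm wide; open, the fingers measure 114 mm over their backs; the gripper's body (76 mm by 85 mm) begins 54 mm behind the grasp point. The pads swing forward as they close: fully open they stand 13 mm farther back than shut.
Start: joints at [-1.149, 0.353, 1.633, -0, 1.155, -0.002], TCP at [257.016, -569.711, 200.881] pointing down, gripper open.
Joint ranges: [-2.63, 2.63], [-0.92, 2.1], [0.06, 2.66], [-1.3, 4.44], [0, 2.69], [-3.02, 3.02]. Speed limits (rad/s): [2.22, 2.22, 2.79, 3.14, 3.14, 3.14].

## Interface

Orientations are given as [roll, pitch, yaw] about the fixed x, y, z axes, in that order (R = Rz(yaw) Ry(pitch) Rx(roll)).
In Python, from rig import r gives the robot as it stands.
- The arm moves only by the tool jog_arm, never from a script. Its argument "series" is a list of rows, each a list of 7 numbers: the turn, a rotation vector about the tool's x, y, z in degrees, then the shift along the tool's x, y, z in cm, then the opening, from 0 (shut) to 1 (fully open). In form: [[wx, wy, wz, tx, ty, tz, fingers], ...]. A call has 1 to 20 rows; each row shifts and turns the commanded pose from where the row before left it, along the tool's axes as they then stand; what a row does not reach is not made up. A row lasts 1/10 s, in which the tool goes at most 50 mm and 8.59 degrees, less where a joint would pass 70% of its speed; a pose out of reach is approached as far as the arm can. A call with a gripper value outside its range is refused whole. The fingers move at their own pace and stop on an object; "force" is the grip in N (left out, the last holds). Time passes only in rows, so rows that do not move let the fingers close. It gives the time, the measured TCP pose, the force and the opening at its end, in the units of the state.
- r.sense(): the state, without advancing time (a new reading comes with each control period).
- r.grab_frame(name): name is "scene" or "top"; returns (picture, depth): 420x560x3 uint8, red, green, blue; 420x560 float32, mm along the optical axis (not along the pixel's ray), 0 where there is no reading.
- r.get_calibration(name): a dict with "mtx" (3x3 intrinsics, pixels), "dist" ([k1, k2, p1, p2, k3] as OpenCV has them; the pictures are not rectified), "position" and "rotation" of the camera in the world. Camera axes: x right, y down, z forward; pixel columns grow to the right and rows downward; lengths in mm; the calibration is good to about 2 mm. A picture is of the moment at which its call begins. get_calibration takes no time and is no camera call.
- r.sign_off(): hands the job in, once; it reports no verdict.
The state is a dict: "clock": time; "qpos": joint angles; "qvel": joint speeds; "joint_efforts": joint torques, N m; "eef_pos": TCP position; "tcp_rot": TCP orientation; "contact_force": force on the tool from outside, world axes, zero at the start; "wrist_torque": the same for the moment, N m; "opening": opening from 0.0 (shut) to 1.0 (fully open).
Only numpy, scipy, OpenCV 4.12 (cv2) and the standard library are available. Lean on these libraries where they do the work, as an engineer would, in place of code of your own. Each camera call takes 0.05 s, during which the arm holds its last target.

## Working session

There is one attempt and no reset: what is moved stays moved. The work goes in short steps, Python scripts to look and compute and a tool call to move; the robot and the scene stay as the last step left them, time stands still between calls to the robot, and variables do not carry over. Pictures are saved under pics/ and viewed, and the job is handed in when it is done.

Besides the shell and the picture viewer there is one more tool, called as a command line: name --pt "numbers of a row" for each row, then --argument value for the rest. jog_arm: Moves the arm, as the interface text tells. Its arguments: {"type":"object","properties":{"series":{"type":"array"},"force":{"type":"number"}},"required":["series"]}

```bash
mkdir -p pics; ls
cat > h.py <<'E'
import numpy as np, cv2
from rig import r
def snap(n,f):
    im,d=r.grab_frame(n); cv2.imwrite(f'pics/{f}.png',im[:,:,::-1]); np.savez(f'pics/{f}.npz',im=im,d=d); return im,d
E
python3 - <<'E'
from h import *
print(r.hold_point_z); print(r.sense())
for n in ("scene","top"):
    im,d=snap(n,n+"0"); print(n,r.get_calibration(n), (d==0).mean())
E
```

```text
pics
18.700000000000003
{'clock': 0.0, 'qpos': array([-1.14937751e+00,  3.53607102e-01,  1.63413912e+00,  7.74411754e-06,
        1.15520957e+00, -2.41753128e-03]), 'qvel': array([-0.00058252,  0.00365316,  0.00119131,  0.00053052,  0.00030336,
       -0.00037665]), 'joint_efforts': array([-1.41817949e-03, -6.05264139e+01, -3.42062867e+01,  4.52296274e-05,
        9.60450416e-03, -1.91656738e-06]), 'eef_pos': array([ 256.8169228 , -569.22644881,  200.18521562]), 'tcp_rot': array([3.13398079, 1.56943317, 1.98701768]), 'contact_force': array([-0.25837436,  0.33950793,  0.38011157]), 'wrist_torque': array([ 0.01469531, -0.02944701,  0.05226897]), 'opening': 1.0029076739196596}
scene {'mtx': array([[471.19295245,   0.        , 280.51448987],
       [  0.        , 471.19295245, 205.2565891 ],
       [  0.        ,   0.        ,   1.        ]]), 'dist': array([-0.10361781,  0.        ,  0.        ,  0.        ,  0.        ]), 'position': array([1250.34706451,  331.21818209, 1314.29000503]), 'rotation': array([-2.60822767,  0.01431198,  1.95411156])} 0.003758503401360544
top {'mtx': array([[458.12806131,   0.        , 279.3381007 ],
       [  0.        , 458.12806131, 220.46983088],
       [  0.        ,   0.        ,   1.        ]]), 'dist': array([-0.15091392,  0.        ,  0.        ,  0.        ,  0.        ]), 'position': array([ 499.81981165,   26.05383991, 1199.04349973]), 'rotation': array([-3.04569085,  0.01205746, -1.57729394])} 0.004179421768707483
```

View pics/top0.png

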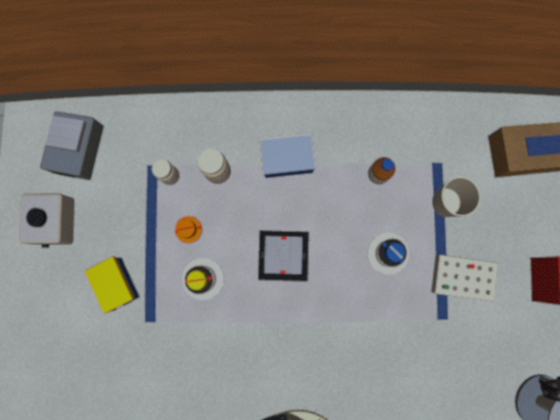

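View pics/scene0.png

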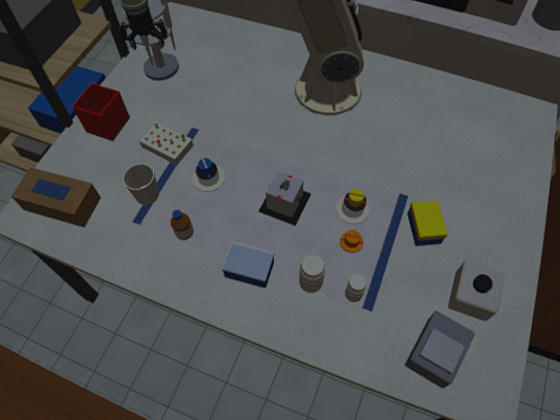

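Run:
```python
from h import *
im=cv2.imread('pics/top0.png')
a=cv2.resize(im[205:310,160:245],None,fx=6,fy=6,interpolation=cv2.INTER_CUBIC)[:600]
cv2.imwrite('pics/cropcap.png',a[:,:400*2])
cv2.imwrite('pics/cropb.png',cv2.resize(im[220:290,250:320],None,fx=8,fy=8,interpolation=cv2.INTER_CUBIC))
s=cv2.imread('pics/scene0.png')
cv2.imwrite('pics/crops.png',cv2.resize(s[150:260,250:380],None,fx=5,fy=5,interpolation=cv2.INTER_CUBIC))
```

```text
(no output)
```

View pics/cropcap.png

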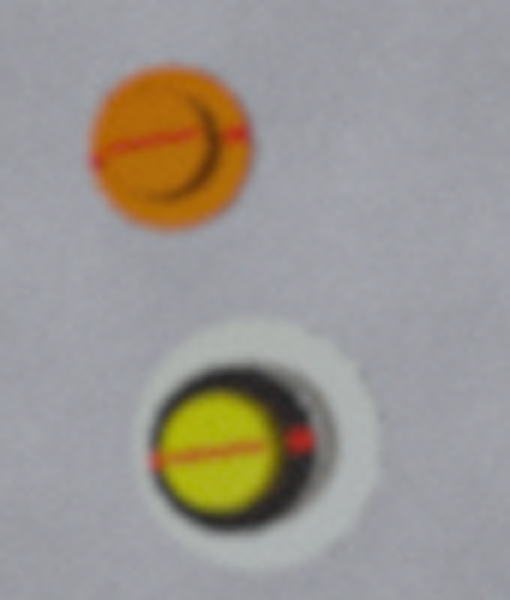

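View pics/cropb.png

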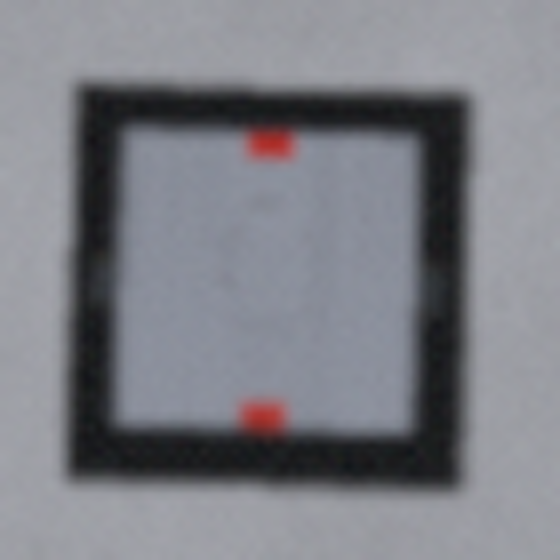

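View pics/crops.png

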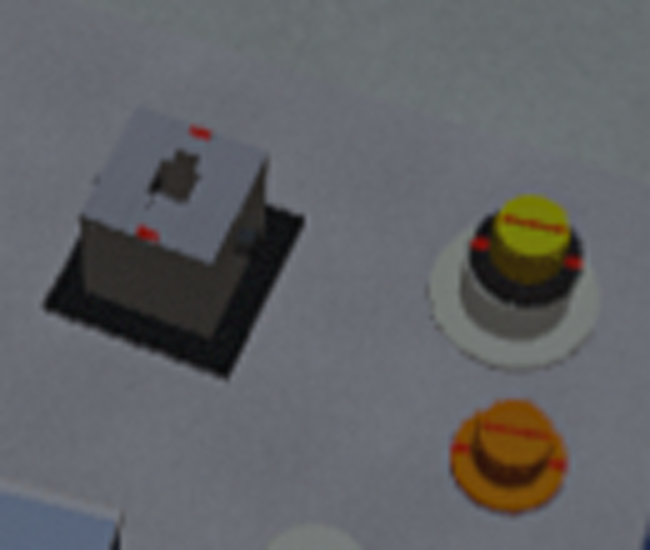

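Three cap-shaped things in the top view: yellow with black flange in a stand (200,280), orange (188,230), blue in a stand (393,252). The crop confirms (200,280): yellow knob, black flange, in a clear stand. The red slot marks of the bucket are at about (283,238) and (282,272).

```bash
cat >> h.py <<'E'
from scipy.spatial.transform import Rotation as R
def cam(n):
    c=r.get_calibration(n); return c
def rays(n,uv):
    c=cam(n); p=cv2.undistortPoints(np.float64(uv).reshape(-1,1,2),c['mtx'],c['dist']).reshape(-1,2)
    rot=np.asarray(c['rotation']); M=rot if rot.shape==(3,3) else R.from_euler('xyz',rot).as_matrix()
    return c['position'], (M@np.c_[p,np.ones(len(p))].T).T
def plane(n,uv,z):
    o,d=rays(n,uv); t=(z-o[2])/d[:,2]; return o+d*t[:,None]
def blobs(im,box,kind,mn=3):
    x0,y0,x1,y1=box; s=im[y0:y1,x0:x1].astype(float); Rr,G,B=s[...,0],s[...,1],s[...,2]
    if kind=='red': w=np.clip((Rr-1.6*np.maximum(G,B))/Rr.clip(1),0,1); m=(w>0.03)
    if kind=='yellow': m=(Rr>1.8*B)&(G>1.8*B)&(Rr>60)&(G>.75*Rr); w=m*1.
    n,l,st,c=cv2.connectedComponentsWithStats(m.astype(np.uint8))
    out=[]
    for i in range(1,n):
        if st[i,4]>=mn:
            ys,xs=np.where(l==i); ww=w[ys,xs]; out.append(((xs*ww).sum()/ww.sum()+x0,(ys*ww).sum()/ww.sum()+y0,st[i,4],st[i,:4].tolist()))
    return out
E
python3 - <<'E'
from h import *
for n,bc,bb in (("top",(180,262,218,298),(255,228,312,285)),("scene",(337,183,374,215),(260,165,312,210))):
    im=np.load(f'pics/{n}0.npz')['im']; d=np.load(f'pics/{n}0.npz')['d']
    print(n,'mat det test, table depth pt')
    for b in blobs(im,bc,'red'): print('capred',b, plane(n,[b[:2]],53).round(1), plane(n,[b[:2]],87).round(1))
    for b in blobs(im,bc,'yellow'): print('yel',b, plane(n,[b[:2]],87).round(1))
    B=blobs(im,bb,'red')
    for b in B: print('bred',b, plane(n,[b[:2]],100).round(1))
E
```

```text
top mat det test, table depth pt
capred (np.float64(209.37380031631614), np.float64(277.96097195753526), np.int32(23), [27, 14, 5, 5]) [[467.  215.2  53. ]] [[467.9 209.6  87. ]]
yel (np.float64(196.49544072948328), np.float64(279.78115501519756), np.int32(329), [6, 8, 21, 21]) [[463.5 241.2  87. ]]
bred (np.float64(283.3378229022376), np.float64(237.2216328894371), np.int32(17), [26, 8, 5, 4]) [[565.1  29.3 100. ]]
bred (np.float64(282.44117869534364), np.float64(272.08672276512647), np.int32(16), [25, 43, 5, 4]) [[481.7  32.  100. ]]
scene mat det test, table depth pt
capred (np.float64(356.24562940281265), np.float64(194.24721358953352), np.int32(13), [14, 10, 11, 3]) [[441.5 243.1  53. ]] [[463.3 245.4  87. ]]
capred (np.float64(345.72875149511697), np.float64(198.15882234431385), np.int32(11), [7, 14, 4, 3]) [[467.5 216.6  53. ]] [[488.6 219.7  87. ]]
capred (np.float64(363.9708000955559), np.float64(201.97908886526918), np.int32(10), [25, 18, 4, 3]) [[459.9 274.   53. ]] [[481.2 275.6  87. ]]
yel (np.float64(355.9791666666667), np.float64(195.40972222222223), np.int32(144), [12, 6, 15, 14]) [[467.7 245.9  87. ]]
bred (np.float64(289.723913109642), np.float64(176.17650187334823), np.int32(8), [28, 10, 4, 3]) [[484.1  34.3 100. ]]
bred (np.float64(278.7416778960121), np.float64(196.34837217584737), np.int32(10), [17, 30, 5, 3]) [[564.8  30.2 100. ]]
```

```bash
cat >> h.py <<'E'
def st():
    s=r.sense(); M=R.from_euler('xyz',s['tcp_rot']).as_matrix()
    z=M[:,2]; print('t',round(s['clock'],2),'p',s['eef_pos'].round(1),'jaw yaw',np.degrees(np.arctan2(z[1],z[0])).round(2),'x',M[:,0].round(4),'q',s['qpos'].round(3),'F',s['contact_force'].round(2),'T',s['wrist_torque'].round(3),'op',round(float(s['opening']),3))
    return s,M
def togo(p,yaw=None):
    s,M=st(); d=M.T@(np.array(p)-s['eef_pos'])/10; print('shift cm',d.round(3))
    if yaw is not None:
        z=M[:,2]; a=(yaw-np.degrees(np.arctan2(z[1],z[0]))+180)%360-180; print('wx deg',-a)
        Md=R.from_euler('xyz',[0,0,0]).as_matrix()
        c,sn=np.cos(np.radians(yaw)),np.sin(np.radians(yaw)); zt=np.array([c,sn,0]); xt=np.array([0,0,-1.]); yt=np.cross(zt,xt)
        T=np.c_[xt,yt,zt]; print('rotvec deg',np.degrees(R.from_matrix(M.T@T).as_rotvec()).round(2))
        print('shift in final axes', (T.T@(np.array(p)-s['eef_pos'])/10).round(3))
E
python3 - <<'E'
from h import *
togo([463.5,244.2,160],0)
for n,u in (("top",[[185.8,281.8],[209.4,278],[195.9,280.3]]),): print(plane(n,u[:2],53),plane(n,u[2:],87))
E
```

```text
t 0.1 p [ 256.8 -569.3  200.2] jaw yaw -65.72 x [-5.0e-04  1.1e-03 -1.0e+00] q [-1.149  0.354  1.634  0.     1.155 -0.002] F [-0.18 -0.72  0.68] T [0.026 0.055 0.032] op 1.0
shift cm [  4.104  52.292 -65.649]
wx deg -65.71774636538944
rotvec deg [-6.572e+01 -6.000e-02 -4.000e-02]
shift in final axes [ 4.023 81.349 20.667]
[[457.30125194 274.97011853  53.        ]
 [466.86253623 215.1337127   53.        ]] [[462.24935802 242.67112505  87.        ]]
```

jog_arm --pt "-7.6 0 0 0 0 0 1" --pt "-7.6 0 0 0 0 0 1" --pt "-7.6 0 0 0 0 0 1" --pt "-7.6 0 0 0 0 0 1" --pt "-7.6 0 0 0 0 0 1" --pt "-7.6 0 0 0 0 0 1" --pt "0 0 0 0 0 0 1"

```text
clock: 0.8
eef_pos: [256.9, -569.4, 200.5]
tcp_rot: [2.309, 1.57, 1.96]
contact_force: [0.0, -0.4, -0.1]
opening: 1.0
```

```bash
python3 -c "
from h import *
togo([463,244.5,170],-20)"
```

```text
t 0.8 p [ 256.9 -569.4  200.5] jaw yaw -20.01 x [-3.e-04  8.e-04 -1.e+00] q [-1.149  0.353  1.634  0.     1.155 -0.8  ] F [ 0.02 -0.37 -0.07] T [-0.014 -0.087 -0.016] op 1.0
shift cm [ 3.104 83.529 -8.479]
wx deg -0.006562532399925658
rotvec deg [-0.01 -0.03 -0.04]
shift in final axes [ 3.047 83.532 -8.472]
```

jog_arm --pt "0 0 0 0.1 4.4 -0.45 1" --pt "0 0 0 0.1 4.4 -0.45 1" --pt "0 0 0 0.1 4.4 -0.45 1" --pt "0 0 0 0.1 4.4 -0.45 1" --pt "0 0 0 0.1 4.4 -0.45 1" --pt "0 0 0 0.1 4.4 -0.45 1" --pt "0 0 0 0.1 4.4 -0.45 1" --pt "0 0 0 0.1 4.4 -0.45 1" --pt "0 0 0 0.1 4.4 -0.45 1" --pt "0 0 0 0.1 4.4 -0.45 1" --pt "0 0 0 0.1 4.4 -0.45 1" --pt "0 0 0 0.1 4.4 -0.45 1" --pt "0 0 0 0.1 4.4 -0.45 1" --pt "0 0 0 0.1 4.4 -0.45 1" --pt "0 0 0 0.2 4.4 -0.45 1" --pt "0 0 0 0.2 4.4 -0.45 1" --pt "0 0 0 0.3 4.4 -0.45 1" --pt "0 0 0 0.4 4.4 -0.45 1" --pt "0 0 0 0.4 4.3 -0.4 1" --pt "0 0 0 0 0 0 1"

```text
clock: 2.8
eef_pos: [465.5, 248.0, 171.4]
tcp_rot: [1.423, 1.569, 1.07]
contact_force: [0.1, -0.1, -0.5]
opening: 0.997
```

```bash
python3 -c "
from h import *
togo([463,244.5,60],-20)"
```

```text
t 2.8 p [465.5 248.  171.4] jaw yaw -20.19 x [ 9.0e-04  1.6e-03 -1.0e+00] q [4.860e-01 2.330e-01 1.872e+00 1.000e-03 1.035e+00 8.380e-01] F [ 0.14 -0.08 -0.54] T [-0.001 -0.011  0.005] op 0.997
shift cm [11.142 -0.435 -0.117]
wx deg -0.19286455668358826
rotvec deg [-0.19  0.02 -0.1 ]
shift in final axes [11.143 -0.414 -0.115]
```

jog_arm --pt "0 0 0 0 0 0 1" --pt "0 0 0 0 0 0 1" --pt "0 0 0 0 0 0 1"

```text
clock: 3.1
eef_pos: [464.1, 242.5, 172.0]
tcp_rot: [-1.867, 1.57, -2.22]
contact_force: [0.1, -0.7, 0.7]
opening: 1.0
```

```bash
python3 -c "
from h import *
togo([463,244.5,60],-20)
snap('top','t1');snap('scene','s1')
for n,b in (('t1',(140,230,260,330)),('s1',(310,150,400,240))):
    im=cv2.imread(f'pics/{n}.png'); x0,y0,x1,y1=b
    cv2.imwrite(f'pics/{n}c.png',cv2.resize(im[y0:y1,x0:x1],None,fx=5,fy=5,interpolation=cv2.INTER_CUBIC))
"
```

```text
t 3.1 p [464.1 242.5 172. ] jaw yaw -20.24 x [-2.e-04 -3.e-04 -1.e+00] q [ 0.479  0.228  1.878 -0.     1.036  0.832] F [ 0.07 -0.67  0.67] T [ 0.035 -0.049  0.013] op 1.0
shift cm [11.197  0.156 -0.177]
wx deg -0.24383949384346693
rotvec deg [-0.24 -0.01  0.02]
shift in final axes [11.197  0.153 -0.177]
```

View pics/s1c.png

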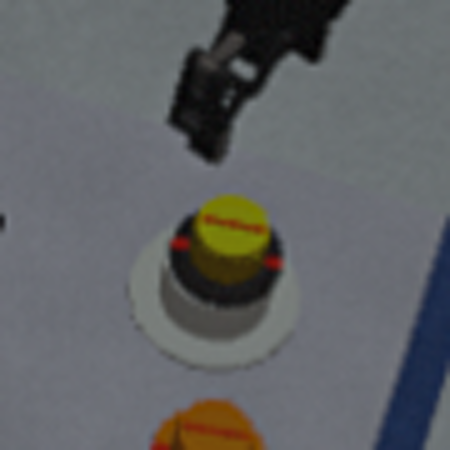

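View pics/t1c.png

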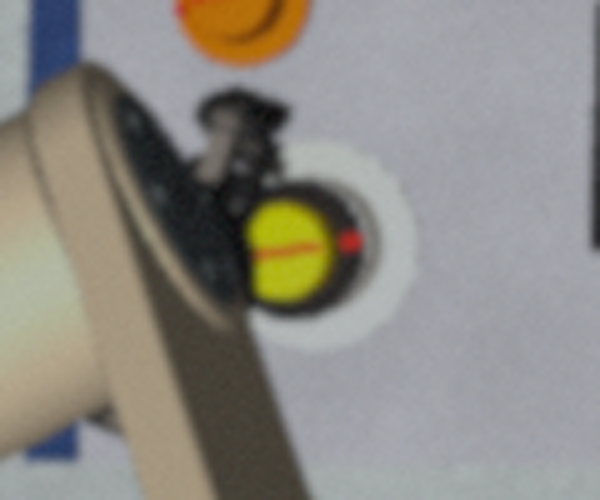

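The scene view shows the knob at about (356,195), undisturbed, with the open fingers above it. I'll descend now.

jog_arm --pt "0 0 0 2 0.15 -0.18 1" --pt "0 0 0 2 0 0 1" --pt "0 0 0 2 0 0 1" --pt "0 0 0 2 0 0 1" --pt "0 0 0 1 0 0 1" --pt "0 0 0 1 0 0 1" --pt "0 0 0 0.6 0 0 1" --pt "0 0 0 0.6 0 0 1" --pt "0 0 0 0 0 0 1" --pt "0 0 0 0 0 0 1" --pt "0 0 0 0 0 0 1"

```text
clock: 4.3
eef_pos: [463.6, 245.8, 60.3]
tcp_rot: [0.835, 1.57, 0.484]
contact_force: [0.8, -0.6, 0.3]
opening: 1.0
```

```bash
python3 -c "
from h import *
togo([463,244.5,60],-20)"
```

```text
t 4.3 p [463.6 245.8  60.3] jaw yaw -20.12 x [ 7.e-04  4.e-04 -1.e+00] q [ 0.485  0.383  1.963 -0.     0.795  0.836] F [ 0.84 -0.57  0.34] T [ 0.017 -0.017 -0.037] op 1.0
shift cm [ 0.035 -0.143 -0.009]
wx deg -0.11627737963405593
rotvec deg [-0.12  0.03 -0.03]
shift in final axes [ 0.035 -0.143 -0.009]
```

jog_arm --pt "0 0 0 0 -0.1 0 0.75" --pt "0 0 0 0 0 0 0.65" --pt "0 0 0 0 0 0 0.6" --pt "0 0 0 0 0 0 0.56" --pt "0 0 0 0 0 0 0.5" --pt "0 0 0 0 0 0 0.4" --pt "0 0 0 0 0 0 0.3" --pt "0 0 0 0 0 0 0.3" --pt "0 0 0 0 0 0 0.3" --pt "0 0 0 0 0 0 0.3" --force 60

```text
clock: 5.3
eef_pos: [462.9, 244.7, 59.9]
tcp_rot: [-2.428, 1.571, -2.779]
contact_force: [0.2, 0.6, 0.3]
opening: 0.296
```

```bash
python3 -c "
from h import *
togo([463,244.5,170],-20)"
```

```text
t 5.3 p [462.9 244.7  59.9] jaw yaw -20.12 x [-0. -0. -1.] q [0.483 0.382 1.965 0.    0.794 0.834] F [0.22 0.58 0.28] T [-0.037 -0.007 -0.079] op 0.296
shift cm [-1.1014e+01 -1.0000e-02  1.7000e-02]
wx deg -0.11852673265570957
rotvec deg [-0.12 -0.    0.  ]
shift in final axes [-1.1014e+01 -1.0000e-02  1.7000e-02]
```

```bash
python3 -c "
from h import *
snap('scene','s2');snap('top','t2')
for n,b in (('s2',(310,150,400,240)),('t2',(140,230,260,330))):
    im=cv2.imread(f'pics/{n}.png'); x0,y0,x1,y1=b
    cv2.imwrite(f'pics/{n}c.png',cv2.resize(im[y0:y1,x0:x1],None,fx=5,fy=5,interpolation=cv2.INTER_CUBIC))
"
```

```text
(no output)
```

View pics/s2c.png

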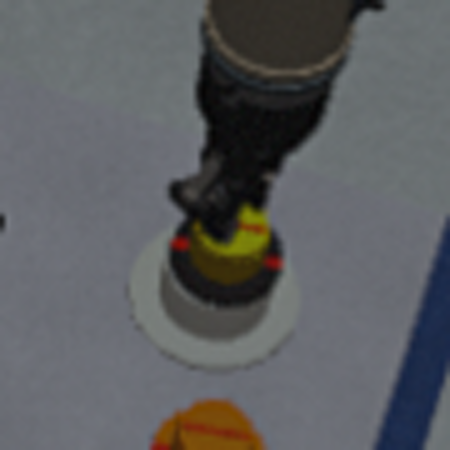

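View pics/t2c.png

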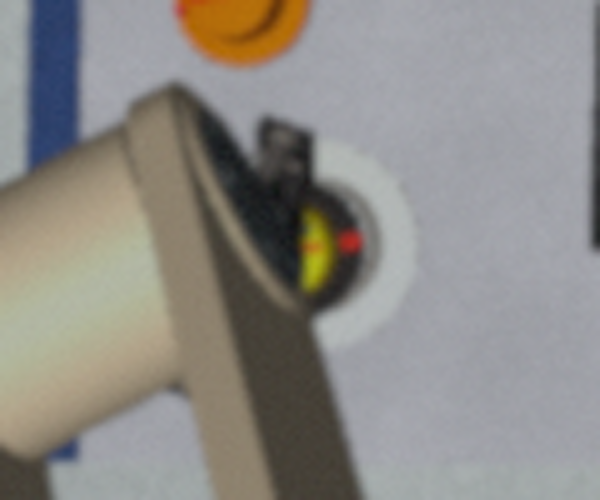

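The fingers sit around the knob in the scene view (knob about (356,195), finger in front at about (352,192)). The opening stopped exactly at the commanded 0.3, so I'm closing further to tell whether the knob is gripped.

jog_arm --pt "0 0 0 0 0 0 0.2" --pt "0 0 0 0 0 0 0.1" --pt "0 0 0 0 0 0 0.1" --force 60

```text
clock: 5.7
eef_pos: [462.9, 244.6, 59.9]
tcp_rot: [-1.305, 1.571, -1.656]
contact_force: [0.6, -0.6, 0.1]
opening: 0.099
```

```bash
python3 -c "
from h import *
st()
im,d=snap('scene','s3')
im=cv2.imread('pics/s3.png'); cv2.imwrite('pics/s3c.png',cv2.resize(im[150:225,320:390],None,fx=8,fy=8,interpolation=cv2.INTER_CUBIC))
"
```

```text
t 5.7 p [462.9 244.6  59.9] jaw yaw -20.12 x [-0. -0. -1.] q [ 0.483  0.382  1.965 -0.     0.794  0.834] F [ 0.6  -0.56  0.12] T [-0.019 -0.007 -0.03 ] op 0.099
```

View pics/s3c.png

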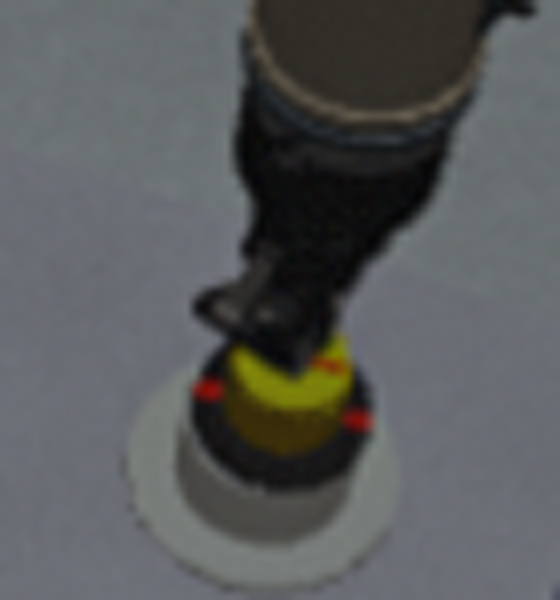

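```bash
python3 -c "
from h import *
f=np.load('pics/s3.npz'); im,d=f['im'],f['d']
c=cam('scene'); 
def pt(u,v):
    o,ra=rays('scene',[[u,v]]); return (o+ra[0]*d[v,u]).round(0)
for v in range(182,212,2): print(v,[ (u,pt(u,v).astype(int).tolist(),im[v,u].tolist()) for u in (346,351,357,360)])
M=R.from_euler('xyz',c['rotation']).as_matrix()
rv=cv2.Rodrigues(M.T)[0]; t=-M.T@c['position']
print(cv2.projectPoints(np.array([[462.9,244.6,60],[462.9,244.6,87],[462.9,244.6,114]]),rv,t,c['mtx'],c['dist'])[0].round(1))
"
```

```text
182 [(346, [374, 193, 0], [109, 112, 119]), (351, [502, 227, 199], [37, 36, 37]), (357, [501, 244, 207], [15, 14, 14]), (360, [487, 250, 191], [12, 13, 11])]
184 [(346, [380, 195, -2], [111, 113, 122]), (351, [504, 229, 192], [46, 44, 43]), (357, [498, 245, 193], [14, 11, 14]), (360, [485, 252, 179], [9, 12, 10])]
186 [(346, [509, 217, 183], [37, 38, 40]), (351, [510, 231, 192], [43, 42, 40]), (357, [484, 244, 162], [22, 22, 20]), (360, [490, 253, 176], [14, 14, 14])]
188 [(346, [517, 219, 185], [37, 34, 33]), (351, [511, 232, 183], [29, 27, 27]), (357, [483, 246, 152], [21, 18, 20]), (360, [485, 254, 160], [15, 14, 16])]
190 [(346, [523, 221, 184], [47, 48, 52]), (351, [518, 234, 185], [27, 25, 28]), (357, [486, 247, 146], [15, 13, 14]), (360, [462, 253, 113], [12, 11, 13])]
192 [(346, [410, 205, -2], [110, 113, 121]), (351, [524, 236, 184], [12, 12, 18]), (357, [477, 248, 122], [23, 25, 22]), (360, [464, 255, 106], [22, 27, 17])]
194 [(346, [420, 208, 2], [60, 62, 67]), (351, [520, 237, 168], [74, 76, 9]), (357, [474, 249, 107], [35, 34, 36]), (360, [462, 256, 93], [97, 80, 8])]
19
[... 586 characters left out ...]
(360, [478, 264, 75], [57, 47, 10])]
204 [(346, [487, 224, 52], [21, 19, 18]), (351, [487, 239, 61], [55, 44, 8]), (357, [484, 257, 67], [57, 45, 10]), (360, [478, 265, 64], [51, 39, 8])]
206 [(346, [494, 226, 52], [32, 31, 33]), (351, [490, 241, 55], [26, 24, 25]), (357, [484, 258, 57], [45, 37, 18]), (360, [483, 267, 60], [26, 24, 23])]
208 [(346, [498, 228, 48], [94, 96, 93]), (351, [496, 243, 53], [23, 24, 21]), (357, [488, 260, 51], [26, 27, 27]), (360, [485, 269, 53], [25, 24, 24])]
210 [(346, [498, 229, 36], [74, 73, 70]), (351, [500, 245, 49], [45, 45, 44]), (357, [493, 262, 49], [28, 28, 30]), (360, [492, 271, 52], [48, 47, 46])]
[[[355.  198.6]]

 [[356.  194.1]]

 [[357.1 189.3]]]
```

```bash
python3 -c "
from h import *
for nm in ('s1','s2','s3'):
    f=np.load(f'pics/{nm}.npz'); im,d=f['im'],f['d']
    vv,uu=np.mgrid[140:212,330:372]; vv=vv.ravel();uu=uu.ravel()
    o,ra=rays('scene',np.c_[uu,vv]); P=o+ra*d[vv,uu][:,None]; col=im[vv,uu].astype(int)
    m=(P[:,2]>92)&(col.max(1)<70)&(P[:,2]<230); Q=P[m]; i=np.argsort(Q[:,2])[:14]
    print(nm); print(np.c_[uu[m][i],vv[m][i],Q[i]].round(0).astype(int).tolist())
f=np.load('pics/t2.npz'); print()
"
python3 -c "
import cv2
im=cv2.imread('pics/s1.png'); cv2.imwrite('pics/s1d.png',cv2.resize(im[110:225,310:410],None,fx=5,fy=5,interpolation=cv2.INTER_CUBIC))"
```

```text
s1
[[352, 182, 514, 232, 220], [371, 161, 426, 261, 221], [369, 160, 425, 255, 221], [353, 182, 514, 235, 221], [354, 181, 510, 236, 221], [369, 159, 423, 254, 223], [370, 161, 429, 258, 223], [371, 160, 425, 260, 224], [370, 160, 426, 258, 224], [352, 181, 515, 231, 225], [371, 159, 423, 259, 225], [353, 181, 515, 234, 227], [370, 159, 426, 257, 228], [350, 181, 519, 226, 228]]
s2
[[355, 198, 481, 246, 93], [360, 191, 452, 253, 93], [361, 191, 451, 256, 94], [351, 196, 482, 233, 98], [360, 190, 452, 252, 99], [350, 196, 485, 231, 100], [361, 190, 452, 255, 100], [359, 190, 454, 250, 101], [354, 198, 488, 244, 101], [356, 197, 483, 249, 103], [360, 189, 451, 252, 103], [355, 197, 484, 246, 103], [353, 198, 490, 241, 103], [352, 197, 488, 238, 104]]
s3
[[356, 196, 475, 247, 96], [360, 193, 463, 256, 100], [357, 196, 477, 250, 100], [354, 195, 477, 241, 101], [353, 195, 480, 238, 103], [356, 195, 478, 247, 105], [360, 191, 460, 254, 106], [360, 192, 464, 255, 106], [355, 196, 483, 245, 107], [361, 192, 463, 258, 107], [357, 194, 474, 249, 107], [358, 195, 477, 253, 107], [357, 195, 478, 250, 107], [355, 195, 482, 244, 110]]
```

View pics/s1d.png

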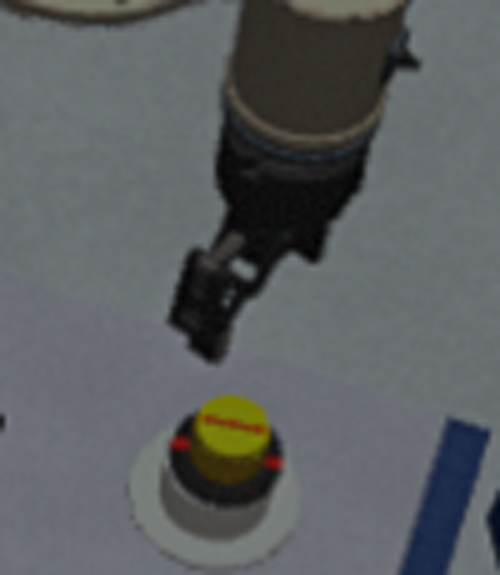

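The depth shows the fingers are not on the knob. With the reported TCP at z = 60 the nearly shut tips are at z ≈ 96, scene (356,196), above the knob top at 87. Open at TCP 172 they were at about 220, 13 mm of it due to the swing. The real tips are therefore about 35 mm behind the reported TCP. I'll open and go about 39 mm lower.

jog_arm --pt "0 0 0 0 0 0 0.5" --pt "0 0 0 0 0 0 1" --pt "0 0 0 0 0 0 1" --pt "0 0 0 0 0 0 1" --pt "0 0 0 0 0 0 1" --pt "0 0 0 0 0 0 1" --pt "0 0 0 0 0 0 1"

```text
clock: 6.45
eef_pos: [462.9, 244.6, 59.9]
tcp_rot: [-2.473, 1.571, -2.824]
contact_force: [0.1, 0.9, -0.2]
opening: 1.005
```

jog_arm --pt "0 0 0 0.5 0 0 1" --pt "0 0 0 0.5 0 0 1" --pt "0 0 0 0.5 0 0 1" --pt "0 0 0 0.5 0 0 1" --pt "0 0 0 0.5 0 0 1" --pt "0 0 0 0.5 0 0 1" --pt "0 0 0 0 0 0 1" --pt "0 0 0 0 0 0 1"

```text
clock: 7.25
eef_pos: [462.8, 244.6, 29.7]
tcp_rot: [-2.297, 1.571, -2.648]
contact_force: [-0.1, 0.9, 0.5]
opening: 1.003
```

```bash
python3 -c "
from h import *
togo([463,244.5,20],-20)
snap('scene','s4')
f=np.load('pics/s4.npz'); im,d=f['im'],f['d']
vv,uu=np.mgrid[140:215,330:372]; vv=vv.ravel();uu=uu.ravel()
o,ra=rays('scene',np.c_[uu,vv]); P=o+ra*d[vv,uu][:,None]; col=im[vv,uu].astype(int)
m=(P[:,2]>62)&(col.max(1)<50)&(P[:,2]<230)&(col[:,0]<1.5*col[:,2]); Q=P[m]; i=np.argsort(Q[:,2])[:16]
print(np.c_[uu[m][i],vv[m][i],Q[i]].round(0).astype(int).tolist())
im=cv2.imread('pics/s4.png'); cv2.imwrite('pics/s4c.png',cv2.resize(im[140:225,320:400],None,fx=7,fy=7,interpolation=cv2.INTER_CUBIC))
"
```

```text
t 7.25 p [462.8 244.6  29.7] jaw yaw -20.12 x [-3.e-04 -1.e-04 -1.e+00] q [ 0.483  0.431  1.98  -0.     0.731  0.835] F [-0.12  0.89  0.51] T [0.052 0.011 0.018] op 1.003
shift cm [ 0.975 -0.007  0.02 ]
wx deg -0.11829610506865151
rotvec deg [-0.12 -0.01  0.01]
shift in final axes [ 0.975 -0.008  0.019]
[[348, 208, 512, 236, 75], [365, 188, 424, 263, 75], [364, 187, 423, 259, 78], [365, 187, 425, 263, 82], [348, 207, 513, 235, 82], [366, 188, 428, 267, 83], [350, 206, 508, 240, 84], [365, 186, 422, 262, 84], [364, 186, 424, 259, 84], [347, 207, 515, 233, 84], [345, 206, 515, 226, 85], [348, 206, 512, 235, 86], [366, 187, 426, 266, 86], [349, 207, 514, 238, 86], [367, 187, 427, 269, 89], [366, 186, 425, 265, 90]]
```

View pics/s4c.png

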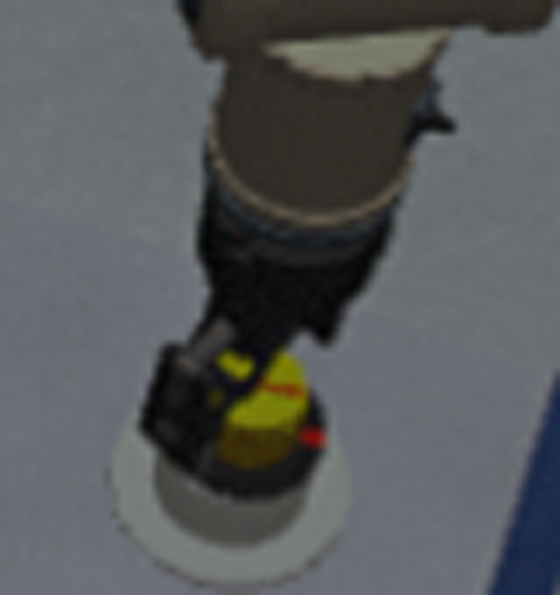

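The open fingers now straddle the knob. The tips are at z ≈ 77, at scene (348,208) and (365,188). I'll go 8 mm lower, then close.

jog_arm --pt "0 0 0 0.4 0 0 1" --pt "0 0 0 0.4 0 0 1" --pt "0 0 0 0 0 0 0.8" --pt "0 0 0 0 0 0 0.7" --pt "0 0 0 0 0 0 0.6" --pt "0 0 0 0 0 0 0.5" --pt "0 0 0 0 0 0 0.4" --pt "0 0 0 0 0 0 0.3" --pt "0 0 0 0 0 0 0.3" --pt "0 0 0 0 0 0 0.3" --force 60

```text
clock: 8.3
eef_pos: [463.0, 244.7, 22.3]
tcp_rot: [0.877, 1.57, 0.526]
contact_force: [-1.3, -1.0, 4.8]
opening: 0.522
```

```bash
python3 -c "
from h import *
st()"
```

```text
t 8.3 p [463.  244.7  22.3] jaw yaw -20.12 x [ 3.e-04  2.e-04 -1.e+00] q [0.483 0.444 1.983 0.    0.714 0.834] F [-1.33 -1.    4.75] T [-0.135  0.191 -0.022] op 0.522
```

Gripped: the opening stopped at 0.522, commanded 0.3. Now I'll lift.

jog_arm --pt "0 0 0 -0.3 0 0 0.3" --pt "0 0 0 -0.5 0 0 0.3" --pt "0 0 0 -1 0 0 0.3" --pt "0 0 0 -1.2 0 0 0.3" --pt "0 0 0 -2 0 0 0.3" --pt "0 0 0 -2 0 0 0.3" --pt "0 0 0 -2 0 0 0.3" --pt "0 0 0 -2 0 0 0.3" --pt "0 0 0 0 0 0 0.3" --pt "0 0 0 0 0 0 0.3" --pt "0 0 0 0 0 0 0.3"

```text
clock: 9.4
eef_pos: [462.2, 244.3, 131.1]
tcp_rot: [-2.303, 1.569, -2.654]
contact_force: [-0.6, -0.4, -2.2]
opening: 0.521
```

```bash
python3 -c "
from h import *
st()
snap('scene','s5');snap('top','t5')
im=cv2.imread('pics/s5.png'); cv2.imwrite('pics/s5c.png',cv2.resize(im[130:215,320:400],None,fx=7,fy=7,interpolation=cv2.INTER_CUBIC))
"
```

```text
t 9.4 p [462.2 244.3 131.1] jaw yaw -20.12 x [-1.1e-03 -6.0e-04 -1.0e+00] q [ 0.483  0.278  1.916 -0.     0.949  0.835] F [-0.55 -0.41 -2.21] T [0.002 0.007 0.007] op 0.521
```

View pics/s5c.png

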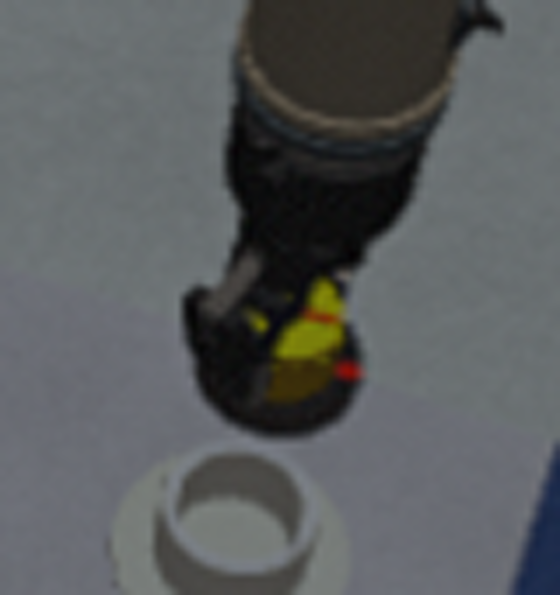

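View pics/t5.png

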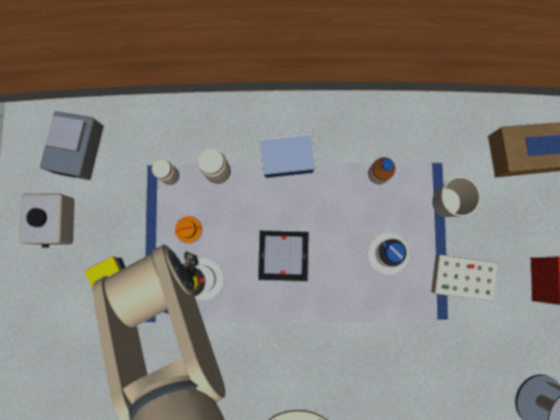

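The cap is lifted, upright, with the empty stand below. I'll carry it to above the bucket and turn its ears to the slot.

jog_arm --pt "0 0 0 0 -1 0.7 0.3" --pt "0 0 0 0 -2.4 1.8 0.3" --pt "0 0 0 0 -2.9 2.1 0.3" --pt "0 0 0 0 -2.9 2.1 0.3" --pt "0 0 0 0 -2.9 2.1 0.3" --pt "0 0 0 0 -2.9 2.1 0.3" --pt "0 0 0 0 -2 1.5 0.3" --pt "0 0 0 0 -0.9 0.7 0.3" --pt "-7.9 0 0 0 0 0 0.3" --pt "-7.9 0 0 0 0 0 0.3" --pt "-7.9 0 0 0 0 0 0.3" --pt "-7.9 0 0 0 0 0 0.3" --pt "-7.9 0 0 0 0 0 0.3" --pt "-7.9 0 0 0 0 0 0.3" --pt "-7.9 0 0 0 0 0 0.3" --pt "-7.9 0 0 0 0 0 0.3" --pt "-7.9 0 0 0 0 0 0.3" --pt "-7.9 0 0 0 0 0 0.3" --pt "0 0 0 0 0 0 0.3" --pt "0 0 0 0 0 0 0.3"

```text
clock: 11.5
eef_pos: [524.0, 31.5, 131.6]
tcp_rot: [2.097, 1.57, 3.121]
contact_force: [0.7, 0.8, -1.7]
opening: 0.527
```

```bash
python3 -c "
from h import *
togo([524,31.5,131],59.4)
snap('scene','s6');snap('top','t6')
im=cv2.imread('pics/s6.png'); cv2.imwrite('pics/s6c.png',cv2.resize(im[125:225,235:335],None,fx=6,fy=6,interpolation=cv2.INTER_CUBIC))
im=cv2.imread('pics/t6.png'); cv2.imwrite('pics/t6c.png',cv2.resize(im[200:300,230:330],None,fx=6,fy=6,interpolation=cv2.INTER_CUBIC))
"
```

```text
t 11.5 p [524.   31.5 131.6] jaw yaw 58.66 x [-6.e-04  0.e+00 -1.e+00] q [ 0.057  0.28   1.911  0.     0.95  -0.967] F [ 0.74  0.84 -1.71] T [-0.001  0.011 -0.012] op 0.527
shift cm [ 0.061  0.001 -0.006]
wx deg -0.7406940792390628
rotvec deg [-0.74 -0.02 -0.03]
shift in final axes [ 0.061  0.001 -0.006]
```

View pics/s6c.png

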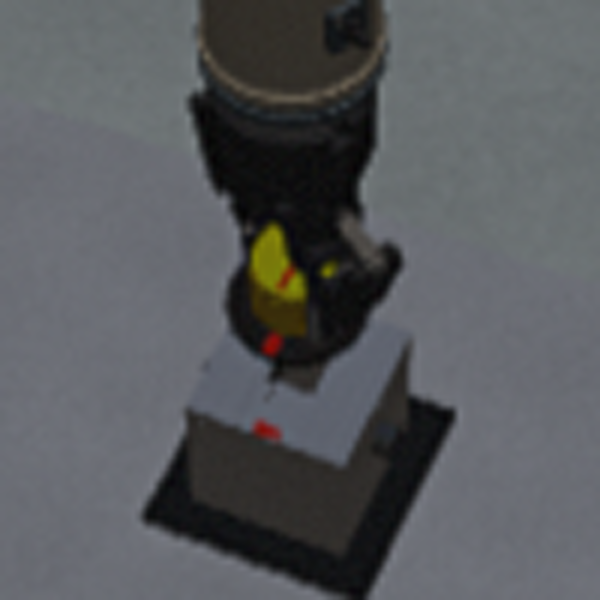

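View pics/t6c.png

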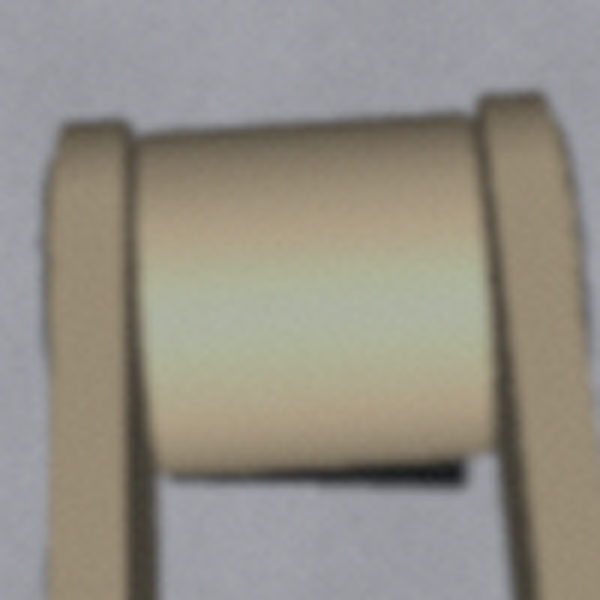

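```bash
python3 -c "
from h import *
im=np.load('pics/s6.npz')['im']
for b in blobs(im,(255,150,310,215),'red',2): print([round(float(x),2) for x in b[:3]], [plane('scene',[b[:2]],z).round(1)[0].tolist() for z in (100,162,196)])
"
```

```text
[282.37, 170.56, 6.0] [[472.7, 5.2, 100.0], [512.4, 21.8, 162.0], [534.2, 30.9, 196.0]]
[279.86, 181.94, 15.0] [[515.1, 13.8, 100.0], [552.7, 30.0, 162.0], [573.2, 38.9, 196.0]]
[278.76, 196.35, 10.0] [[564.7, 30.3, 100.0], [599.7, 45.6, 162.0], [618.9, 54.1, 196.0]]
```

jog_arm --pt "0 0 0 0.8 0 0.09 0.3" --pt "0 0 0 1 0 0 0.3" --pt "0 0 0 0.7 0 0 0.3" --pt "0 0 0 0.3 0 0 0.3" --pt "0 0 0 0 0 0 0.3" --pt "0 0 0 0 0 0 0.3" --pt "0 0 0 0 0 0 0.3"

```text
clock: 12.3
eef_pos: [525.0, 32.3, 104.1]
tcp_rot: [-0.971, 1.57, 0.057]
contact_force: [0.0, 0.0, -1.7]
opening: 0.523
```

```bash
python3 -c "
from h import *
st()
im,d=snap('scene','s7')
for b in blobs(im,(255,150,310,215),'red',2): print([round(float(x),2) for x in b[:3]], [plane('scene',[b[:2]],z).round(1)[0].tolist() for z in (100,134,168)])
im=cv2.imread('pics/s7.png'); cv2.imwrite('pics/s7c.png',cv2.resize(im[145:215,245:325],None,fx=8,fy=8,interpolation=cv2.INTER_CUBIC))
"
```

```text
t 12.3 p [525.   32.3 104.1] jaw yaw 58.88 x [ 5.e-04  0.e+00 -1.e+00] q [ 0.059  0.319  1.931 -0.     0.891 -0.969] F [ 0.03  0.03 -1.67] T [-0.01  -0.033  0.   ] op 0.523
[282.51, 176.38, 5.0] [[493.0, 13.7, 100.0], [514.2, 22.6, 134.0], [535.4, 31.5, 168.0]]
[280.21, 187.44, 14.0] [[533.4, 22.4, 100.0], [553.5, 31.0, 134.0], [573.6, 39.6, 168.0]]
[278.74, 196.35, 10.0] [[564.8, 30.2, 100.0], [584.0, 38.6, 134.0], [603.2, 47.1, 168.0]]
```

View pics/s7c.png

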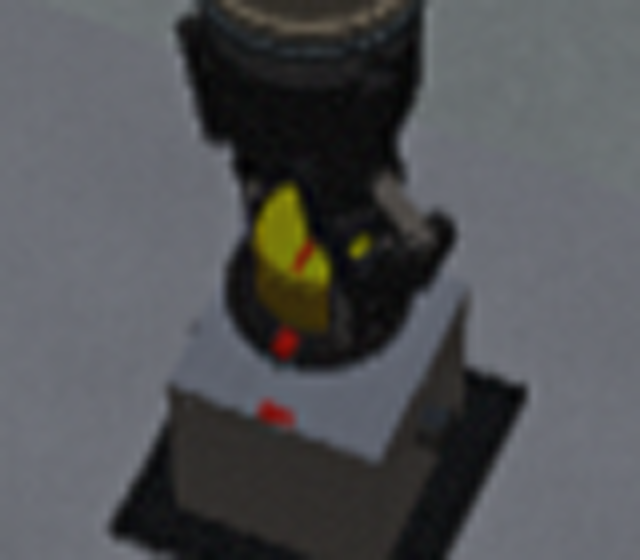

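Scene view: flange mark at (280,187), giving a centre within about 0.5 mm of the mouth. I'll lower gently and watch the force.

jog_arm --pt "0 0 0 0.3 0 0 0.3" --pt "0 0 0 0.3 0 0 0.3" --pt "0 0 0 0.2 0 0 0.3" --pt "0 0 0 0 0 0 0.3"

```text
clock: 12.75
eef_pos: [524.5, 32.3, 95.5]
tcp_rot: [2.154, 1.57, -3.101]
contact_force: [-0.0, 0.3, -1.7]
opening: 0.523
```

jog_arm --pt "0 0 0 0.2 0 0 0.3" --pt "0 0 0 0.15 0 0 0.3" --pt "0 0 0 0 0 0 0.3"

```text
clock: 13.05
eef_pos: [524.7, 32.3, 92.2]
tcp_rot: [2.132, 1.57, -3.124]
contact_force: [0.4, -0.1, -1.2]
opening: 0.525
```

jog_arm --pt "0 0 0 0.1 0 0 0.3" --pt "0 0 0 0.1 0 0 0.3" --pt "0 0 0 0 0 0 0.3"

```text
clock: 13.35
eef_pos: [524.7, 32.3, 90.3]
tcp_rot: [2.199, 1.571, -3.057]
contact_force: [0.4, 0.3, -3.1]
opening: 0.521
```

jog_arm --pt "0 0 0 0.1 0 0 0.3" --pt "0 0 0 0.1 0 0 0.3" --pt "0 0 0 0.1 0 0 0.3" --pt "0 0 0 0 0 0 0.3"

```text
clock: 13.75
eef_pos: [524.7, 32.3, 87.2]
tcp_rot: [2.106, 1.571, 3.133]
contact_force: [-0.0, -0.2, -1.2]
opening: 0.521
```

jog_arm --pt "0 0 0 0.15 0 0 0.3" --pt "0 0 0 0.15 0 0 0.3" --pt "0 0 0 0.1 0 0 0.3" --pt "0 0 0 0 0 0 0.3"

```text
clock: 14.15
eef_pos: [524.6, 32.3, 83.2]
tcp_rot: [2.218, 1.57, -3.038]
contact_force: [-0.1, 0.6, -1.3]
opening: 0.524
```

jog_arm --pt "0 0 0 0.1 0 0 0.3" --pt "0 0 0 0.1 0 0 0.3" --pt "0 0 0 0.1 0 0 0.3" --pt "0 0 0 0 0 0 0.3"

```text
clock: 14.55
eef_pos: [524.7, 32.3, 80.2]
tcp_rot: [2.225, 1.57, -3.03]
contact_force: [-0.4, -0.6, -2.1]
opening: 0.528
```

```bash
python3 -c "
from h import *
st()"
```

```text
t 14.55 p [524.7  32.3  80.2] jaw yaw 58.88 x [-3.e-04 -0.e+00 -1.e+00] q [ 0.059  0.354  1.948 -0.     0.84  -0.969] F [-0.38 -0.6  -2.11] T [ 0.016 -0.047  0.047] op 0.528
```

The ears have gone through without contact, and about 3 mm is left to seat.

jog_arm --pt "0 0 0 0.1 0 0 0.3" --pt "0 0 0 0.1 0 0 0.3" --pt "0 0 0 0 0 0 0.3"

```text
clock: 14.85
eef_pos: [524.7, 32.3, 78.2]
tcp_rot: [2.171, 1.571, -3.085]
contact_force: [-0.5, 0.2, -1.6]
opening: 0.523
```

jog_arm --pt "0 0 0 0.05 0 0 0.3" --pt "0 0 0 0 0 0 0.3"

```text
clock: 15.05
eef_pos: [524.8, 32.3, 77.9]
tcp_rot: [-0.432, 1.571, 0.596]
contact_force: [0.5, -0.5, -1.2]
opening: 0.526
```

jog_arm --pt "0 0 0 0.05 0 0 0.3" --pt "0 0 0 0 0 0 0.3"

```text
clock: 15.25
eef_pos: [524.8, 32.3, 77.4]
tcp_rot: [-0.243, 1.571, 0.785]
contact_force: [0.4, -0.3, -2.4]
opening: 0.524
```

jog_arm --pt "0 0 0 0.05 0 0 0.3" --pt "0 0 0 0 0 0 0.3"

```text
clock: 15.45
eef_pos: [524.8, 32.3, 77.3]
tcp_rot: [-0.474, 1.571, 0.553]
contact_force: [-2.1, 0.4, 4.3]
opening: 0.519
```

jog_arm --pt "0 0 0 0.03 0 0 0.3" --pt "0 0 0 0 0 0 0.3"

```text
clock: 15.65
eef_pos: [524.8, 32.3, 77.2]
tcp_rot: [-0.826, 1.571, 0.202]
contact_force: [-3.9, 0.6, 8.5]
opening: 0.522
```

jog_arm --pt "0 0 0 -0.04 0 0 0.3" --pt "0 0 0 0 0 0 0.3"

```text
clock: 15.85
eef_pos: [524.8, 32.3, 77.3]
tcp_rot: [-0.755, 1.571, 0.273]
contact_force: [-2.3, -0.3, 6.8]
opening: 0.521
```

```bash
python3 -c "
from h import *
st()
im,d=snap('scene','s8')
for b in blobs(im,(255,150,310,215),'red',2): print([round(float(x),2) for x in b[:3]], [plane('scene',[b[:2]],z).round(1)[0].tolist() for z in (100,108,142)])
im=cv2.imread('pics/s8.png'); cv2.imwrite('pics/s8c.png',cv2.resize(im[145:215,245:325],None,fx=8,fy=8,interpolation=cv2.INTER_CUBIC))
"
```

```text
t 15.85 p [524.8  32.3  77.3] jaw yaw 58.88 x [ 1.e-04  0.e+00 -1.e+00] q [ 0.059  0.358  1.95   0.     0.833 -0.969] F [-2.29 -0.27  6.83] T [0.026 0.389 0.012] op 0.521
[282.57, 181.61, 5.0] [[511.0, 21.1, 100.0], [515.8, 23.2, 108.0], [536.5, 31.9, 142.0]]
[279.77, 193.66, 28.0] [[554.7, 29.5, 100.0], [559.3, 31.5, 108.0], [578.8, 39.9, 142.0]]
```

View pics/s8c.png

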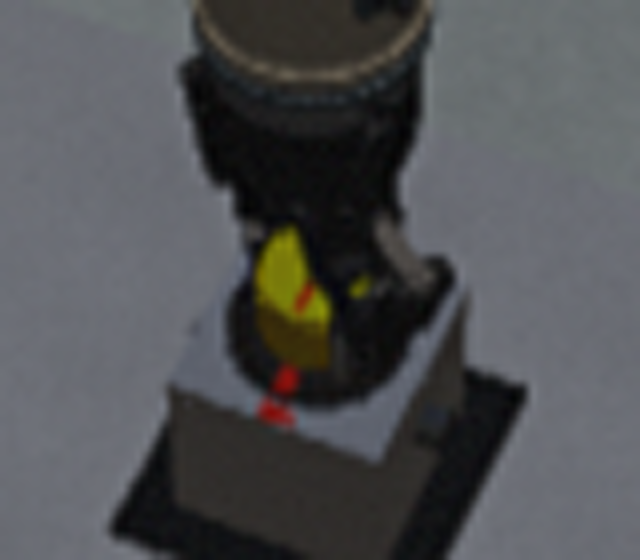

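Seated: the flange mark (280,192) lies in line with the slot mark (279,196). I'll ease off slightly, then turn clockwise up to just before the earliest stop.

jog_arm --pt "0 0 0 -0.04 0 0 0.3" --pt "2 0 0 0 0 0 0.3" --pt "4 0 0 0 0 0 0.3" --pt "4 0 0 0 0 0 0.3" --pt "0 0 0 0 0 0 0.3"

```text
clock: 16.4
eef_pos: [525.1, 32.3, 77.3]
tcp_rot: [-0.802, 1.57, 0.05]
contact_force: [0.3, -0.2, -0.0]
opening: 0.524
```

```bash
python3 -c "
from h import *
st()"
```

```text
t 16.4 p [525.1  32.3  77.3] jaw yaw 48.82 x [ 4.e-04  0.e+00 -1.e+00] q [ 0.059  0.358  1.95  -0.     0.833 -0.793] F [ 0.34 -0.23 -0.04] T [-0.011  0.046 -0.048] op 0.524
```

Turning freely, with about 2 N on the top face.

jog_arm --pt "4 0 0 0 0 0 0.3" --pt "4 0 0 0 0 0 0.3" --pt "4 0 0 0 0 0 0.3" --pt "4 0 0 0 0 0 0.3" --pt "4 0 0 0 0 0 0.3" --pt "2 0 0 0 0 0 0.3" --pt "0 0 0 0 0 0 0.3"

```text
clock: 17.1
eef_pos: [524.9, 32.3, 77.3]
tcp_rot: [-0.316, 1.571, 0.154]
contact_force: [0.4, 0.1, -0.6]
opening: 0.52
```

```bash
cat > tq.py <<'E'
from h import *
L=[]
s,M=st()
E
python3 tq.py
```

```text
t 17.1 p [524.9  32.3  77.3] jaw yaw 26.96 x [ 2.e-04  0.e+00 -1.e+00] q [ 0.059  0.358  1.95   0.     0.833 -0.412] F [ 0.4   0.12 -0.57] T [ 0.029 -0.03   0.031] op 0.52
```

jog_arm --pt "3 0 0 0 0 0 0.3" --pt "3 0 0 0 0 0 0.3" --pt "0 0 0 0 0 0 0.3"

```text
clock: 17.4
eef_pos: [524.9, 32.3, 77.3]
tcp_rot: [-0.046, 1.571, 0.32]
contact_force: [0.1, 0.3, -0.4]
opening: 0.522
```

```bash
python3 tq.py
```

```text
t 17.4 p [524.9  32.3  77.3] jaw yaw 20.97 x [ 1.e-04  0.e+00 -1.e+00] q [ 0.059  0.358  1.95   0.     0.833 -0.307] F [ 0.09  0.34 -0.39] T [ 0.064 -0.062 -0.035] op 0.522
```

jog_arm --pt "3 0 0 0 0 0 0.3" --pt "0 0 0 0 0 0 0.3"

```text
clock: 17.6
eef_pos: [524.8, 32.3, 77.3]
tcp_rot: [0.434, 1.571, 0.748]
contact_force: [-0.3, -0.0, -0.6]
opening: 0.522
```

```bash
python3 tq.py
```

```text
t 17.6 p [524.8  32.3  77.3] jaw yaw 17.99 x [ 0.  0. -1.] q [ 0.059  0.358  1.95   0.     0.833 -0.255] F [-0.33 -0.02 -0.63] T [ 0.028 -0.056 -0.009] op 0.522
```

jog_arm --pt "3 0 0 0 0 0 0.3" --pt "0 0 0 0 0 0 0.3"

```text
clock: 17.8
eef_pos: [524.8, 32.3, 77.3]
tcp_rot: [-3.026, 1.571, -2.765]
contact_force: [0.3, 0.5, -0.5]
opening: 0.524
```

```bash
python3 tq.py
```

```text
t 17.8 p [524.8  32.3  77.3] jaw yaw 15.0 x [-0. -0. -1.] q [ 0.059  0.358  1.95  -0.     0.834 -0.203] F [ 0.27  0.53 -0.5 ] T [-0.012 -0.055  0.009] op 0.524
```

jog_arm --pt "3 0 0 0 0 0 0.3" --pt "0 0 0 0 0 0 0.3"

```text
clock: 18.0
eef_pos: [524.8, 32.3, 77.3]
tcp_rot: [-3.132, 1.571, -2.923]
contact_force: [0.3, 0.1, -0.9]
opening: 0.522
```

```bash
python3 tq.py
```

```text
t 18.0 p [524.8  32.3  77.3] jaw yaw 12.01 x [-0. -0. -1.] q [ 0.059  0.358  1.95  -0.     0.834 -0.151] F [ 0.3   0.07 -0.94] T [-0.038 -0.038  0.021] op 0.522
```

jog_arm --pt "3 0 0 0 0 0 0.3" --pt "0 0 0 0 0 0 0.3"

```text
clock: 18.2
eef_pos: [524.7, 32.3, 77.3]
tcp_rot: [-3.009, 1.571, -2.851]
contact_force: [-0.4, -0.7, -1.9]
opening: 0.526
```

```bash
python3 tq.py
```

```text
t 18.2 p [524.7  32.3  77.3] jaw yaw 9.02 x [-1.e-04 -0.e+00 -1.e+00] q [ 0.059  0.358  1.95  -0.     0.834 -0.099] F [-0.38 -0.71 -1.9 ] T [-0.044 -0.     0.015] op 0.526
```

jog_arm --pt "3 0 0 0 0 0 0.3" --pt "0 0 0 0 0 0 0.3"

```text
clock: 18.4
eef_pos: [524.7, 32.3, 77.3]
tcp_rot: [-2.995, 1.571, -2.89]
contact_force: [-0.1, -0.0, -2.1]
opening: 0.52
```

```bash
python3 tq.py
```

```text
t 18.4 p [524.7  32.3  77.3] jaw yaw 6.02 x [-2.e-04 -0.e+00 -1.e+00] q [ 0.059  0.358  1.95  -0.     0.834 -0.046] F [-0.12 -0.04 -2.09] T [-0.071  0.059  0.002] op 0.52
```

jog_arm --pt "3 0 0 0 0 0 0.3" --pt "0 0 0 0 0 0 0.3"

```text
clock: 18.6
eef_pos: [524.7, 32.3, 77.3]
tcp_rot: [-3.008, 1.571, -2.955]
contact_force: [0.1, -0.2, -2.2]
opening: 0.521
```

```bash
python3 tq.py
```

```text
t 18.6 p [524.7  32.3  77.3] jaw yaw 3.02 x [-2.e-04 -0.e+00 -1.e+00] q [ 0.059  0.358  1.95  -0.     0.834  0.006] F [ 0.14 -0.16 -2.24] T [-0.003 -0.014  0.037] op 0.521
```

jog_arm --pt "3 0 0 0 0 0 0.3" --pt "0 0 0 0 0 0 0.3"

```text
clock: 18.8
eef_pos: [524.7, 32.3, 77.3]
tcp_rot: [-3.003, 1.571, -3.003]
contact_force: [0.2, 0.5, -2.7]
opening: 0.522
```

```bash
python3 tq.py
```

```text
t 18.8 p [524.7  32.3  77.3] jaw yaw 0.02 x [-1.e-04 -0.e+00 -1.e+00] q [ 0.059  0.358  1.95  -0.     0.834  0.058] F [ 0.23  0.47 -2.66] T [-0.024  0.032  0.003] op 0.522
```

jog_arm --pt "3 0 0 0 0 0 0.3" --pt "0 0 0 0 0 0 0.3"

```text
clock: 19.0
eef_pos: [524.7, 32.3, 77.4]
tcp_rot: [-2.536, 1.571, -2.588]
contact_force: [0.3, 0.2, -0.9]
opening: 0.525
```

```bash
python3 tq.py
```

```text
t 19.0 p [524.7  32.3  77.4] jaw yaw -2.98 x [-1.e-04 -0.e+00 -1.e+00] q [ 0.059  0.358  1.95  -0.     0.834  0.111] F [ 0.25  0.24 -0.94] T [0.025 0.022 0.003] op 0.525
```

jog_arm --pt "3 0 0 0 0 0 0.3" --pt "0 0 0 0 0 0 0.3"

```text
clock: 19.2
eef_pos: [524.7, 32.3, 77.3]
tcp_rot: [-2.932, 1.571, -3.036]
contact_force: [-1.3, -0.1, -1.6]
opening: 0.524
```

```bash
python3 tq.py
```

```text
t 19.2 p [524.7  32.3  77.3] jaw yaw -5.98 x [-3.e-04 -0.e+00 -1.e+00] q [ 0.059  0.358  1.95  -0.     0.834  0.163] F [-1.28 -0.09 -1.56] T [-0.025 -0.007 -0.017] op 0.524
```

jog_arm --pt "3 0 0 0 0 0 0.3" --pt "0 0 0 0 0 0 0.3"

```text
clock: 19.4
eef_pos: [524.3, 32.3, 77.3]
tcp_rot: [-2.951, 1.57, -3.108]
contact_force: [-1.6, -0.3, -0.4]
opening: 0.522
```

```bash
python3 tq.py
```

```text
t 19.4 p [524.3  32.3  77.3] jaw yaw -8.98 x [-9.e-04 -0.e+00 -1.e+00] q [0.059 0.358 1.95  0.    0.834 0.215] F [-1.58 -0.28 -0.39] T [0.019 0.292 0.026] op 0.522
```

jog_arm --pt "3 0 0 0 0 0 0.3" --pt "0 0 0 0 0 0 0.3"

```text
clock: 19.6
eef_pos: [524.0, 32.4, 77.3]
tcp_rot: [-2.961, 1.569, 3.113]
contact_force: [-4.1, 0.5, 2.4]
opening: 0.525
```

```bash
python3 tq.py
```

```text
t 19.6 p [524.   32.4  77.3] jaw yaw -11.98 x [-0.0015  0.     -1.    ] q [0.059 0.358 1.95  0.    0.835 0.268] F [-4.12  0.51  2.45] T [0.108 0.685 0.014] op 0.525
```

A sideways force of about -4 N in x is building with hardly any twist. I'll shift the tool 0.8 mm to -x to relieve it before turning further.

jog_arm --pt "0 0 0 0 -0.02 -0.08 0.3" --pt "0 0 0 0 0 0 0.3"

```text
clock: 19.8
eef_pos: [523.7, 32.3, 77.3]
tcp_rot: [-2.954, 1.57, 3.12]
contact_force: [-2.8, 1.3, 0.3]
opening: 0.523
```

```bash
python3 -c "
from h import *
st()
im,d=snap('scene','s9')
for b in blobs(im,(255,150,310,215),'red',2): print([round(float(x),2) for x in b[:3]], [plane('scene',[b[:2]],z).round(1)[0].tolist() for z in (100,108,142)])
im=cv2.imread('pics/s9.png'); cv2.imwrite('pics/s9c.png',cv2.resize(im[145:215,245:325],None,fx=8,fy=8,interpolation=cv2.INTER_CUBIC))
"
```

```text
t 19.8 p [523.7  32.3  77.3] jaw yaw -11.99 x [-3.e-04  0.e+00 -1.e+00] q [0.059 0.357 1.952 0.    0.833 0.268] F [-2.76  1.27  0.3 ] T [0.122 0.532 0.099] op 0.523
[289.28, 179.0, 3.0] [[494.4, 36.9, 100.0], [499.4, 38.8, 108.0], [520.5, 47.0, 142.0]]
[294.2, 185.32, 14.0] [[510.5, 59.4, 100.0], [515.4, 61.2, 108.0], [536.1, 68.8, 142.0]]
[278.83, 196.18, 13.0] [[564.1, 30.3, 100.0], [568.6, 32.2, 108.0], [587.8, 40.7, 142.0]]
```

View pics/s9c.png

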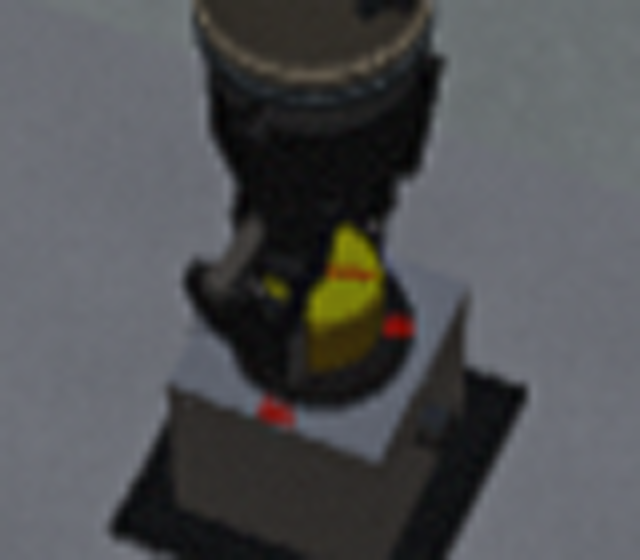

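Scene: flange mark at (294,185). The cap is turned about 70°, centre about 1.4 mm from the mouth, flush. The force direction (-x at an ear on the y side) fits an ear meeting its stop. I'll go on in 2–3° steps.

jog_arm --pt "3 0 0 0 0 0 0.3" --pt "0 0 0 0 0 0 0.3"

```text
clock: 20.05
eef_pos: [523.6, 32.3, 77.3]
tcp_rot: [-2.846, 1.57, -3.109]
contact_force: [-4.1, 0.1, 1.4]
opening: 0.526
```

```bash
python3 tq.py
```

```text
t 20.05 p [523.6  32.3  77.3] jaw yaw -15.1 x [-7.e-04 -0.e+00 -1.e+00] q [0.059 0.357 1.952 0.    0.833 0.322] F [-4.14  0.12  1.4 ] T [0.153 0.644 0.106] op 0.526
```

jog_arm --pt "2 0 0 0 0 0 0.3" --pt "0 0 0 0 0 0 0.3"

```text
clock: 20.25
eef_pos: [523.5, 32.3, 77.3]
tcp_rot: [-2.756, 1.57, -3.054]
contact_force: [-5.3, 1.2, 2.8]
opening: 0.52
```

```bash
python3 tq.py
```

```text
t 20.25 p [523.5  32.3  77.3] jaw yaw -17.03 x [-8.e-04 -1.e-04 -1.e+00] q [ 0.059  0.357  1.952 -0.     0.834  0.356] F [-5.31  1.21  2.78] T [0.179 0.797 0.221] op 0.52
```

jog_arm --pt "2 0 0 0 0 0 0.3" --pt "0 0 0 0 0 0 0.3"

```text
clock: 20.45
eef_pos: [523.6, 32.3, 77.4]
tcp_rot: [-2.723, 1.57, -3.055]
contact_force: [-5.1, 1.9, 1.8]
opening: 0.525
```

```bash
python3 tq.py
```

```text
t 20.45 p [523.6  32.3  77.4] jaw yaw -19.02 x [-8.e-04 -1.e-04 -1.e+00] q [ 0.059  0.357  1.952 -0.     0.834  0.391] F [-5.14  1.91  1.79] T [0.239 0.908 0.339] op 0.525
```

jog_arm --pt "2 0 0 0 0 0 0.3" --pt "0 0 0 0 0 0 0.3"

```text
clock: 20.65
eef_pos: [523.6, 32.3, 77.3]
tcp_rot: [-2.829, 1.57, 3.087]
contact_force: [-5.3, 0.6, 3.0]
opening: 0.523
```

```bash
python3 tq.py
```

```text
t 20.65 p [523.6  32.3  77.3] jaw yaw -21.03 x [-8.e-04  0.e+00 -1.e+00] q [0.059 0.357 1.952 0.    0.834 0.426] F [-5.28  0.63  2.96] T [0.279 0.891 0.198] op 0.523
```

jog_arm --pt "1.5 0 0 0 0 0 0.3" --pt "0 0 0 0 0 0 0.3"

```text
clock: 20.85
eef_pos: [524.3, 32.3, 77.4]
tcp_rot: [0.36, 1.57, -0.033]
contact_force: [-0.6, -0.7, -1.3]
opening: 0.52
```

```bash
python3 tq.py
```

```text
t 20.85 p [524.3  32.3  77.4] jaw yaw -22.53 x [ 7.e-04 -0.e+00 -1.e+00] q [ 0.059  0.357  1.951 -0.     0.832  0.452] F [-0.62 -0.69 -1.28] T [ 0.002 -0.027 -0.007] op 0.52
```

jog_arm --pt "1.5 0 0 0 0 0 0.3" --pt "0 0 0 0 0 0 0.3"

```text
clock: 21.05
eef_pos: [524.7, 32.2, 77.5]
tcp_rot: [0.391, 1.569, -0.03]
contact_force: [-0.8, 0.0, -2.0]
opening: 0.522
```

```bash
python3 tq.py
```

```text
t 21.05 p [524.7  32.2  77.5] jaw yaw -24.14 x [ 0.0013 -0.     -1.    ] q [ 0.058  0.357  1.951 -0.     0.832  0.48 ] F [-0.81  0.05 -2.02] T [-0.014 -0.028  0.015] op 0.522
```

The twist (0.34 → 0.2 → 0 N m) and the side force both dropped to zero together: one click. Stop turning and let go.

jog_arm --pt "0 0 0 0 0 0 0.6" --pt "0 0 0 0 0 0 0.8" --pt "0 0 0 0 0 0 1" --pt "0 0 0 0 0 0 1" --pt "0 0 0 0 0 0 1" --pt "0 0 0 0 0 0 1" --pt "0 0 0 0 0 0 1"

```text
clock: 21.75
eef_pos: [524.0, 32.3, 77.4]
tcp_rot: [1.373, 1.571, 0.952]
contact_force: [0.3, -0.3, 0.0]
opening: 1.001
```

```bash
python3 -c "
from h import *
st()
im,d=snap('scene','s10')
for b in blobs(im,(255,150,310,215),'red',2): print([round(float(x),2) for x in b[:3]], [plane('scene',[b[:2]],z).round(1)[0].tolist() for z in (100,108,142)])
im=cv2.imread('pics/s10.png'); cv2.imwrite('pics/s10c.png',cv2.resize(im[145:215,245:325],None,fx=8,fy=8,interpolation=cv2.INTER_CUBIC))
"
```

```text
t 21.75 p [524.   32.3  77.4] jaw yaw -24.12 x [ 0.  0. -1.] q [0.059 0.357 1.952 0.    0.833 0.48 ] F [ 0.3  -0.32  0.04] T [-0.019 -0.001 -0.058] op 1.001
[278.3, 177.54, 3.0] [[501.8, 3.2, 100.0], [506.7, 5.3, 108.0], [527.7, 14.5, 142.0]]
[282.74, 178.0, 2.0] [[498.3, 16.6, 100.0], [503.3, 18.7, 108.0], [524.3, 27.5, 142.0]]
[287.42, 179.48, 6.0] [[498.1, 32.2, 100.0], [503.1, 34.2, 108.0], [524.2, 42.5, 142.0]]
[274.26, 182.31, 3.0] [[522.7, -1.7, 100.0], [527.5, 0.5, 108.0], [547.9, 9.8, 142.0]]
[293.69, 187.31, 14.0] [[517.9, 60.6, 100.0], [522.7, 62.4, 108.0], [543.2, 70.0, 142.0]]
[278.89, 195.75, 15.0] [[562.6, 29.8, 100.0], [567.2, 31.8, 108.0], [586.4, 40.3, 142.0]]
```

View pics/s10c.png

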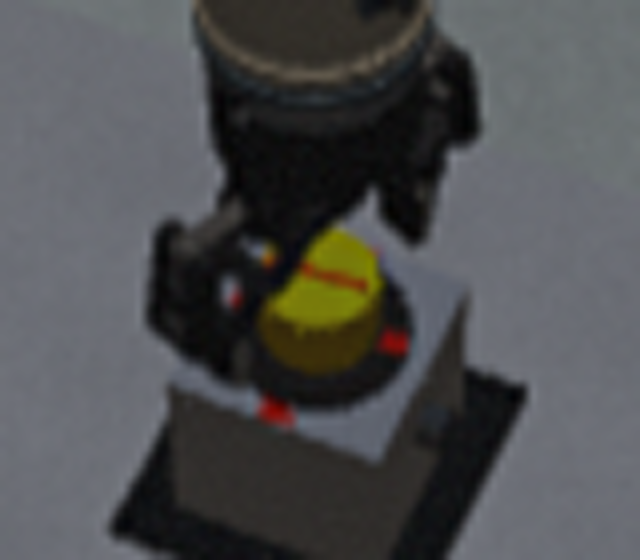

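Released, with the fingers wide open. The flange mark at (294,187) moved about the amount turned. Now I'll retreat straight up and aside so both cameras can check.

jog_arm --pt "0 0 0 -0.5 0 0 1" --pt "0 0 0 -1 0 0 1" --pt "0 0 0 -2 0 0 1" --pt "0 0 0 -3 0 0 1" --pt "0 0 0 -3 0 0 1" --pt "0 0 0 -3 0 0 1" --pt "0 0 0 -1 0 -3 1" --pt "0 0 0 0 0 -4 1" --pt "0 0 0 0 0 -4 1" --pt "0 0 0 0 2 -3 1" --pt "0 0 0 0 4 0 1" --pt "0 0 0 0 4 0 1" --pt "0 0 0 0 4 0 1" --pt "0 0 0 0 4 0 1" --pt "0 0 0 0 3 0 1" --pt "0 0 0 0 0 0 1" --pt "0 0 0 0 0 0 1" --pt "0 0 0 0 0 0 1"

```text
clock: 23.6
eef_pos: [481.4, 280.2, 212.7]
tcp_rot: [-1.807, 1.57, -2.229]
contact_force: [-0.7, -0.2, 0.2]
opening: 1.001
```

```bash
python3 -c "
from h import *
st()
im,d=snap('scene','s11')
for b in blobs(im,(255,150,310,215),'red',2): print([round(float(x),2) for x in b[:3]], [plane('scene',[b[:2]],z).round(1)[0].tolist() for z in (100,108,142)])
im,d=snap('top','t11')
for b in blobs(im,(255,228,312,285),'red',2): print('top',[round(float(x),2) for x in b[:3]], [plane('top',[b[:2]],z).round(1)[0].tolist() for z in (100,108,142)])
for b in blobs(im,(255,228,312,285),'yellow',20): print('topy',b[:3], plane('top',[b[:2]],142))
a=cv2.imread('pics/s11.png'); b=cv2.imread('pics/t11.png')
A=cv2.resize(a[145:215,250:320],(400,400),interpolation=cv2.INTER_CUBIC);B=cv2.resize(b[220:290,250:320],(400,400),interpolation=cv2.INTER_CUBIC)
cv2.imwrite('pics/c11.png',np.hstack([A,B]))
"
```

```text
t 23.6 p [481.4 280.2 212.7] jaw yaw -24.13 x [-3.e-04 -4.e-04 -1.e+00] q [ 0.525  0.236  1.767 -0.     1.138  0.946] F [-0.72 -0.22  0.18] T [ 0.022 -0.068 -0.016] op 1.001
[281.19, 177.74, 5.0] [[499.2, 11.8, 100.0], [504.1, 13.9, 108.0], [525.1, 22.9, 142.0]]
[287.41, 179.47, 6.0] [[498.1, 32.1, 100.0], [503.1, 34.1, 108.0], [524.1, 42.5, 142.0]]
[275.2, 182.59, 10.0] [[522.6, 1.3, 100.0], [527.4, 3.5, 108.0], [547.8, 12.7, 142.0]]
[293.67, 187.3, 12.0] [[517.9, 60.5, 100.0], [522.7, 62.3, 108.0], [543.2, 69.9, 142.0]]
[278.9, 195.71, 14.0] [[562.5, 29.8, 100.0], [567.0, 31.8, 108.0], [586.3, 40.2, 142.0]]
top [283.32, 237.96, 23.0] [[563.4, 29.3, 100.0], [562.9, 29.3, 108.0], [560.9, 29.2, 142.0]]
top [295.05, 253.02, 17.0] [[527.0, 1.5, 100.0], [526.8, 1.7, 108.0], [526.0, 2.4, 142.0]]
top [270.04, 255.0, 18.0] [[522.7, 61.4, 100.0], [522.5, 61.2, 108.0], [521.8, 60.1, 142.0]]
top [278.65, 254.0, 4.0] [[525.0, 40.8, 100.0], [524.8, 40.7, 108.0], [524.0, 40.2, 142.0]]
top [282.45, 271.9, 20.0] [[482.1, 32.0, 100.0], [482.3, 31.9, 108.0], [482.8, 31.8, 142.0]]
topy (np.float64(282.5597667638484), np.float64(253.7201166180758), np.int32(343)) [[524.58465242  31.21662147 142.        ]]
```

View pics/c11.png

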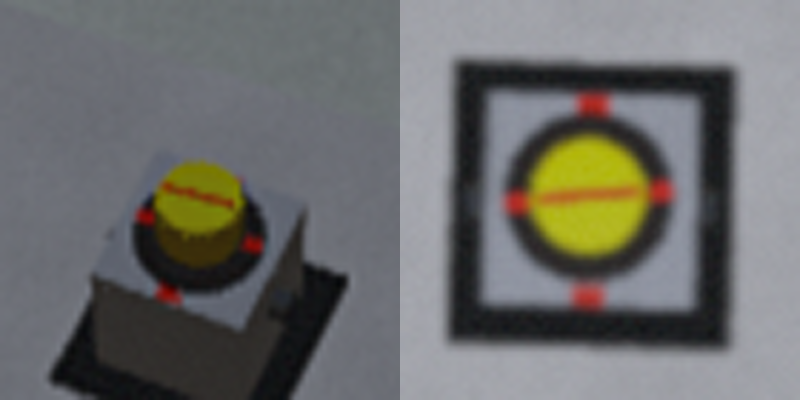

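View pics/t11.png

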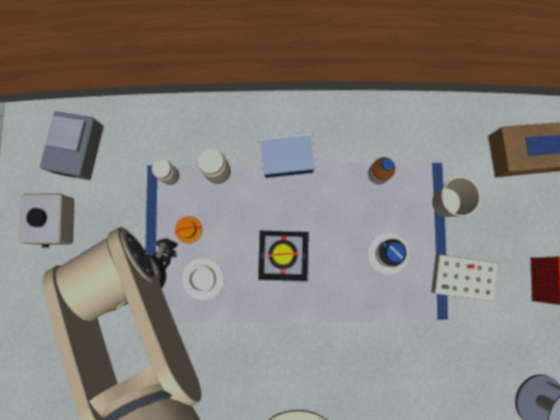

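Both views show the cap flush, upright and centred within about 1.6 mm. In the top view the knob is at (283,254), flange marks at (270,255) and (295,253), with nothing else moved. The cap followed the full 83° turn, so it did not slip in the grip. Handing in.

```bash
python3 -c "
from rig import r
print(r.sign_off())"
```

```text
the job is handed in; nothing more can be done
None
```

The yellow cap is in the bucket's mouth, clicked once and released, and I handed the job in at about 24 s. No verdict was reported.

- **Grasp:** My first grasp closed on air above the knob. Depth readings put the real fingertips about 35 mm behind the reported tool point. I opened, went lower, and the second grasp held.
- **Click:** An ear met the stop after about 67–70° of turning. There was a brief side force of up to about 5 N, which I partly relieved with a 0.8 mm shift. The twist rose to about 0.34 N m, then twist and side force dropped to zero at about 81°. I made one further 1.5° step, sent before I saw that drop, then stopped and let go at 83°.
- **Last checks:**
  - Both cameras show the cap flush and upright, with its centre 0.8 mm (scene camera) to 1.6 mm (top camera) from the mouth.
  - It is turned about 84° from the slot, which puts the ears at about 64°.
  - The blue cap, bottles, boxes and tub look unmoved in the final top view.
  - The gripper is open and clear of everything.
- **Not checked directly:** The cameras cannot see the ratchet. The single click is inferred from the drop in twist and from the cap not having slipped in the grip.

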